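# Fit the brake shoe return spring

### The job

Fit the long return spring to the drum brake practice rig: hook its downturned leg into the hole in the brake shoe, then stretch it and set its eye down over the post on the opposite side, so that it stays there stretched when you let go. Leave the short spring lying on its wooden block.

Things in the scene. Friction and masses are not known exactly. Their poses are not given: they have to be found in the camera images.
- spring_grip (a point): Centre of the LONG tension spring's grip: plain steel block 34 long (along the spring), 16 wide, 20 high, between coils and eye; grasp it from above across the 16 mm. x along the spring from leg to eye, z up. The spring (120 g, stiff against bending) lies level on a wooden block 50 high standing under the coils only: grip, eye and leg overhang it, clear below. Grip underside 50 above the bench.
- spring_leg (a point): Lower tip of the long spring's leg: round wire end 9 mm thick, bent straight down, at the end away from the eye, 127 mm from spring_grip (relaxed). The tip is 52 mm below the level of spring_grip, 42 mm below the underside of grip and eye. Coils, 20 mm thick, lie 19 to 97 mm from spring_grip.
- spring_eye (a point): Centre of the long spring's eye: level flat steel ring, hole 30 mm, outside 40 mm, 10 mm thick, 43 mm beyond spring_grip and 5 mm lower; its underside is level with the grip's. Relaxed, 170 mm level distance from the leg. Stretching takes 1.5 N to start plus 0.3 N per mm, at most 60 mm; it springs back.
- hole (a point): Centre of the 28 mm vertical hole, at the top face (56 above the bench) of the 8 mm thick level web of the brake shoe; 40 mm free below. The shoe is the curved steel piece near the edge of a round grey plate, 356 mm across, flat on the bench. Its upright rim, 42 mm beyond the hole on the side away from the post, stands 12 mm above the web. x points level from hole to post, z up.
- post (a point): Top of the anchor post on the same plate, 210 mm from the hole, 76 above the bench: upright steel pin 12 mm thick with 15 mm domed head, rising 18 mm from a round shoulder, 48 mm wide, on which the eye comes to rest. Between hole and post is only a hub no higher than 38 above the bench. z up.
- short_grip (a point): Centre of the same kind of grip block on the SHORT spring: same shape, but only 125 mm from leg to eye centre (the long one has 170), on its own wooden block. A bystander, too short for the job.
Mind the look-alikes: they are no part of the job. What is shaped like the part that bears spring_grip but purple is not meant.

How it is judged:
On the way:
1. the long spring's leg is through the hole in the shoe while its eye is still short of the post (horizontal distance between spring_leg and hole below 0.016 m and z of spring_leg in the frame of hole below -0.008 m and horizontal distance between spring_eye and post above 0.018 m), for 0.1 s.
At the end, for the whole second after the job is handed in: Long spring: leg tip within 16 mm of the hole's axis and at least 8 mm below the web's top; eye centre within 13 mm of the post's axis and 4 to 25 mm below the post's top; leg and eye centre at least 180 mm apart (horizontal distance between spring_leg and hole below 0.016 m and z of spring_leg in the frame of hole below -0.008 m and horizontal distance between spring_eye and post below 0.013 m and z of spring_eye in the frame of post between -0.025 and -0.004 m and horizontal distance between spring_leg and spring_eye above 0.18 m); the robot touches nothing.
It fails at once if the short spring is moved more than 40 mm from where it lay (distance of short_grip from where it was at the start of the episode above 0.04 m).
It also fails if it takes over 40 s, if anything falls off the work surface, if the arm or the gripper's body presses on something with over 40 N, if the wrist force passes 120 N, or if a joint passes its speed limit or range.

### The arm

A 6-joint arm with a two-finger parallel gripper is mounted at the origin on the work surface. World frame = base frame: x ahead of the robot, y to its left, z up, the work surface at z = 0. Lengths are in m, angles in rad, forces in N, time in s.
With the tool pointing down it reaches from about 0.275 to 0.825 m from the base axis. Payload 4.9 kg.
Tool frame: the origin (TCP) lies between the finger pads; the fingertips stand 8 mm ahead of it and the grasp point (between the pads) lies 11 mm behind it; y points along the fingers, x is the direction in which the jaws open and shut, and the axes are right-handed (so a half turn about y gives the same grasp; the last joint's range is limited). The gripper opens to 85 mm and grips with 20 to 120 N. Pads are 22 mm wide; open, the fingers measure 114 mm over their backs; the gripper's body (76 mm by 85 mm) begins 54 mm behind the grasp point. The pads swing forward as they close: fully open they stand 13 mm farther back than shut.
Start: joints at [1.049, 0.326, -0.193, 1.052, 0, 1.437], TCP at [0.208, 0.509, 0.239] pointing down, gripper open.
Joint ranges: [-2.65, 2.65], [-0.97, 1.79], [-1.3, 1.35], [-1.93, 2.1], [-1.47, 1.37], [-3.14, 3.14]. Speed limits (rad/s): [2.57, 2.57, 3.14, 3.14, 3.14, 3.14].

### API

Orientations are given as a unit quaternion [w, x, y, z].
In Python, from workcell import status, cams, order gives the robot as it stands.
- The arm moves only by the shell command python3 -m crank 'ROWS' [FORCE]. ROWS is JSON, one flat list of numbers, 7 for each row, row after row: the shift along the tool's x, y, z in mm, then the turn, a rotation vector about the tool's x, y, z in rad, then the finger opening in mm, from 0 to 85.4. In form: [dx, dy, dz, ax, ay, az, fingers, dx, dy, dz, ax, ay, az, fingers, ...]. A call has 1 to 10 rows; each row is the pose to reach, as a shift and turn from the pose commanded when the call began, along the tool's axes at that moment; what a row does not reach only later rows make up. A row lasts 1/8 s, in which the tool goes at most 62.5 mm and 10.7 degrees, less where a joint would pass 70% of its speed; a pose out of reach is approached as far as the arm can. A call with a gripper value outside its range is refused whole. The fingers move at their own pace and stop on an object; FORCE is the grip in N (left out, the last holds). Time passes only in rows, so rows that repeat a pose let the fingers close. It gives the time, the measured TCP pose, the force and the opening at its end, in the units of the state.
- status.sense(): the state, without advancing time (a new reading comes with each control period).
- cams.read_camera(name): name is "scene" or "top" or "wrist"; returns a dict with "frame" (400x640x3 uint8, red, green, blue), "range_z" (400x640 float32, m along the optical axis (not along the pixel's ray), 0 where there is no reading), "mtx" (3x3 intrinsics, pixels), "extrinsics" (4x4, takes a point from world to camera coordinates). Camera axes: x right, y up, looking along -z (the intrinsics and any distortion apply to the point x, -y, -z); pixel columns grow to the right and rows downward; lengths in m; the calibration is good to about 2 mm. A picture is of the moment at which its call begins.
- order.sign_off(): hands the job in, once; it reports no verdict.
The state is a dict: "t": time; "joint_positions": joint angles; "qd": joint speeds; "tau": joint torques, N m; "eef_pos": TCP position; "orientation": TCP orientation; "ft_force": force on the tool from outside, world axes, zero at the start; "wrist_torque": the same for the moment, N m; "grip_width": finger opening in m.
Only numpy, scipy, OpenCV 4.12 (cv2) and the standard library are available. Lean on these libraries where they do the work, as an engineer would, in place of code of your own. Each camera call takes 0.05 s, during which the arm holds its last target. There are 200 camera calls.

## Working session

There is one attempt and no reset: what is moved stays moved. The work goes in short steps, Python scripts to look and compute and a shell command to move; the robot and the scene stay as the last step left them, time stands still between calls to the robot, and variables do not carry over. Pictures are saved under pics/ and viewed, about 8 in all and at most 12, crops included, and the job is handed in when it is done.

```bash
mkdir -p pics; ls; cat > h.py <<'E'
import numpy as np,cv2
from workcell import status,cams,order
def snap(n,name):
    d=cams.read_camera(n); cv2.imwrite(f'pics/{name}.png',d['frame'][:,:,::-1]); np.savez(f'pics/{name}.npz',**d); return d
def load(name): return np.load(f'pics/{name}.npz')
def world(d,u,v,z=None):
    K=d['mtx'];E=d['extrinsics'];Z=z if z is not None else d['range_z'][int(v),int(u)]
    p=np.array([(u-K[0,2])/K[0,0]*Z,-(v-K[1,2])/K[1,1]*Z,-Z,1]); return (np.linalg.inv(E)@p)[:3]
def cloud(d):
    K=d['mtx'];Z=d['range_z'];v,u=np.mgrid[0:400,0:640]
    p=np.stack([(u-K[0,2])/K[0,0]*Z,-(v-K[1,2])/K[1,1]*Z,-Z,np.ones_like(Z)],-1)
    return (p@np.linalg.inv(d['extrinsics']).T)[...,:3]
E
python3 - <<'E'
from h import *
for n in('scene','top'):
    d=snap(n,n+'0');print(n,d['mtx'].tolist(),d['extrinsics'].round(3).tolist(),[k for k in d])
s=status.sense();print(s)
E
```

```text
pics
scene [[451.9074018910546, 0.0, 317.92999620640194], [0.0, 451.9074018910546, 201.925164432325], [0.0, 0.0, 1.0]] [[0.561, 0.827, 0.014, -0.179], [-0.467, 0.304, 0.83, 0.189], [0.683, -0.472, 0.557, -1.789], [0.0, 0.0, 0.0, 1.0]] ['frame', 'range_z', 'mtx', 'extrinsics']
top [[492.9780381695101, 0.0, 315.30017648514234], [0.0, 492.9780381695101, 200.05346451846208], [0.0, 0.0, 1.0]] [[0.048, -0.999, 0.002, -0.146], [0.971, 0.047, 0.233, -0.501], [-0.233, -0.009, 0.972, -1.424], [0.0, 0.0, 0.0, 1.0]] ['frame', 'range_z', 'mtx', 'extrinsics']
{'t': 0.1, 'joint_positions': array([ 1.04880859e+00,  3.26860627e-01, -1.93461327e-01,  1.05201824e+00,
       -1.84867607e-05,  1.43655644e+00]), 'qd': array([1.00707303e-03, 9.05333265e-05, 2.07293733e-03, 1.17475308e-03,
       1.81961127e-03, 6.22693168e-04]), 'tau': array([ 5.23173840e-04, -4.44239080e+01,  2.63038069e+01,  7.91705155e-03,
       -1.67939629e-04,  6.78621575e-06]), 'eef_pos': array([0.20771877, 0.50872291, 0.23859368]), 'orientation': array([-0.58671642,  0.58721015,  0.39381479, -0.39478854]), 'ft_force': array([ 0.12110597,  0.24929307, -0.33480023]), 'wrist_torque': array([ 0.03583308, -0.01644476, -0.02572532]), 'grip_width': 0.08572699405630424}
```

View pics/top0.png

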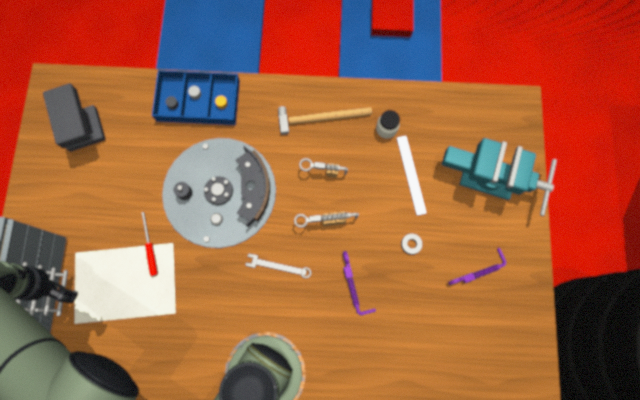

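View pics/scene0.png

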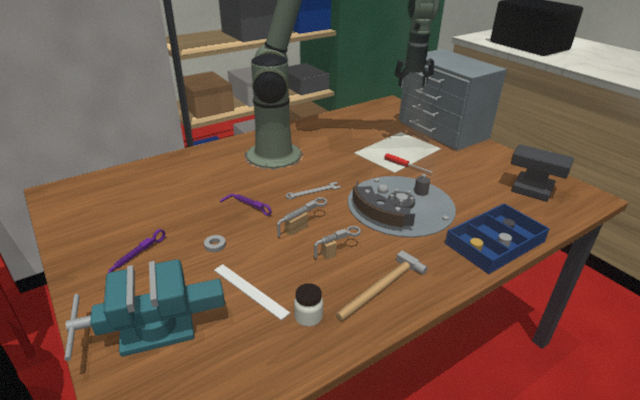

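The top view shows the plate at (218,192), the post at (182,190) and the shoe at (255,190). The long spring runs from its eye at (300,220) to its leg at (357,215), and the short spring lies at (305–347,168). The purple parts are decoys. I'll print rough positions and view enlarged crops.

```bash
python3 - <<'E'
from h import *
d=load('top0')
for n,u,v in[('post',182,190),('eyeL',296,220),('grip',313,219),('coil',335,217),('leg',356,215),('sgrip',324,167),('web',252,192)]:
    print(n,world(d,u,v).round(3))
f=d['frame'][:,:,::-1]
c=cv2.resize(f[130:260,150:370],None,fx=3.6,fy=3.6,interpolation=cv2.INTER_CUBIC);cv2.imwrite('pics/c1.png',c)
E
```

```text
post [0.518 0.281 0.064]
eyeL [ 0.456 -0.064 -0.002]
grip [ 0.448 -0.117  0.068]
coil [ 0.457 -0.182  0.065]
leg [ 0.466 -0.245  0.066]
sgrip [ 0.61  -0.143  0.069]
web [0.524 0.071 0.056]
```

View pics/c1.png

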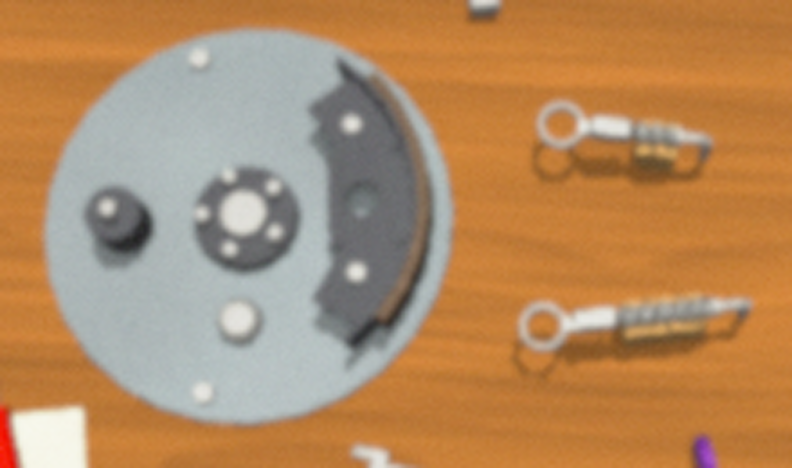

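Crop scale is 3.6 with offset (150,130). It shows the hole at (362,199), post top at (107,207), grip at (592,319), eye at (544,326) and leg end at (742,304). Next I intersect those rays with heights taken from the depth.

```bash
cat >> h.py <<'E'
def atz(d,u,v,z):
    a=world(d,u,v,.5);b=world(d,u,v,1.5);return a+(b-a)*(z-a[2])/(b[2]-a[2])
E
python3 - <<'E'
from h import *
d=load('top0')
g={}
for n,u,v,z in[('hole',362,199,.056),('post',107,207,.076),('grip',592,319,.07),('eye',544,326,.06),('leg',740,304,.065)]:
    g[n]=atz(d,150+u/3.6,130+v/3.6,z);print(n,g[n].round(4))
def h(a,b):
    v=(g[b]-g[a])[:2];print(a,b,np.linalg.norm(v),np.degrees(np.arctan2(v[1],v[0])))
h('hole','post');h('leg','eye');h('leg','grip')
P=cloud(d)
for u,v in [(178,186),(180,187),(182,188)]:print(P[v,u].round(3))
from scipy.spatial.transform import Rotation as R
q=status.sense()['orientation'];print(R.from_quat(q[[1,2,3,0]]).as_matrix().round(3))
E
```

```text
hole [0.5451 0.0772 0.056 ]
post [0.5226 0.2853 0.076 ]
grip [ 0.4486 -0.1217  0.07  ]
eye [ 0.4427 -0.0822  0.06  ]
leg [ 0.4681 -0.2433  0.065 ]
hole post 0.20929666396671268 96.14559145600258
leg eye 0.1630615560746918 98.94017572521373
leg grip 0.12316727656589739 99.12351317908535
[0.528 0.292 0.071]
[0.523 0.284 0.08 ]
[0.521 0.278 0.078]
[[ 0.378 -0.001 -0.926]
 [ 0.926 -0.001  0.378]
 [-0.002 -1.     0.   ]]
```

```bash
python3 -m crank '[-50,0,-46,0,0.1,0,85,-100,0,-92,0,0.2,0,85,-150,0,-138,0,0.32,0,85,-200,0,-185,0,0.45,0,85,-245,0,-230,0,0.6,0,85,-295,0,-278,0,0.75,0,85,-345,0,-324,0,0.9,0,85,-395,0,-370,0,1.026,0,85,-445,0,-416,0,1.026,0,85,-493,0,-462,0,1.026,0,85]' 100; python3 -m crank '[0,0,0,0,0,0,85,0,0,0,0,0,0,85]'
python3 - <<'E'
from h import *
s=status.sense();print(s['eef_pos'],s['joint_positions'],s['ft_force'])
d=snap('wrist','w1');print(d['extrinsics'].round(3).tolist(),d['mtx'][0])
from scipy.spatial.transform import Rotation as R
q=s['orientation'];print(R.from_quat(q[[1,2,3,0]]).as_matrix().round(3))
E
```

```text
t: 1.35
eef_pos: [0.4312, -0.0767, 0.2392]
orientation: [0.705, -0.705, -0.055, 0.055]
ft_force: [0.5, 0.8, -0.1]
grip_width: 0.0849
t: 1.6
eef_pos: [0.4302, -0.0744, 0.2388]
orientation: [0.705, -0.705, -0.055, 0.056]
ft_force: [-0.7, -0.8, -0.2]
grip_width: 0.0851
[ 0.43022605 -0.07439637  0.23876669] [-3.40851768e-01  1.17602329e-01 -4.65260055e-01  9.89819796e-01
  3.51469116e-04  1.07381604e+00] [-0.66948579 -0.75542985 -0.24018992]
[[0.988, 0.155, -0.001, -0.413], [-0.149, 0.945, -0.292, 0.174], [-0.044, 0.289, 0.956, -0.338], [0.0, 0.0, 0.0, 1.0]] [285.95994537   0.         318.01333814]
[[ 0.988 -0.002 -0.155]
 [ 0.155  0.001  0.988]
 [-0.001 -1.     0.001]]
```

View pics/w1.png

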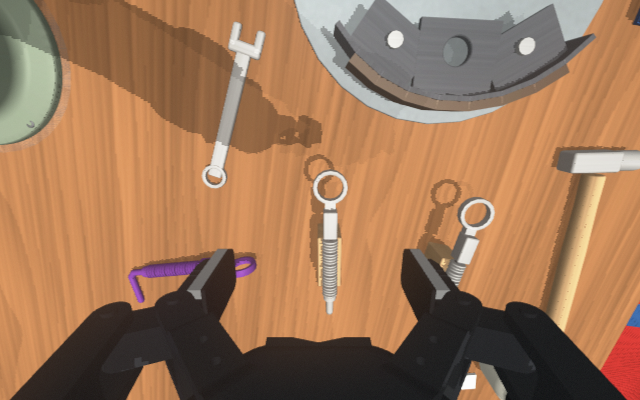

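The wrist view shows the long spring's eye at (330,187), grip at (330,222), leg end at (329,307) and the shoe hole at (456,50). The spring is parallel to the tool z axis. The short spring's grip is at (467,249).

```bash
python3 - <<'E'
from h import *
d=load('w1')
for n,u,v,z in[('grip',330,222,.07),('eye',330,187,.06),('legend',329.5,306,.066),('hole',456.5,51,.056),('sgrip',467,249,.07)]:
    print(n,atz(d,u,v,z).round(4),'depth',world(d,u,v).round(4))
# grip by depth mask
P=cloud(d);m=(abs(P[...,2]-.07)<.005);m[:, :300]=0;m[:,360:]=0;m[:210]=0;m[235:]=0
g=P[m];print(g.mean(0),np.median(g[:,2]),g.min(0),g.max(0))
v,u=np.nonzero(m);print(u.min(),u.max(),v.min(),v.max())
# triangulate with top
t=load('top0')
def tri(a,b):
    o=[];D=[]
    for dd,(u,v) in((d,a),(t,b)):
        x=world(dd,u,v,.1);y=world(dd,u,v,1.);o.append(x);D.append((y-x)/np.linalg.norm(y-x))
    A=sum(np.eye(3)-np.outer(k,k) for k in D);B=sum((np.eye(3)-np.outer(k,k))@x for k,x in zip(D,o));return np.linalg.solve(A,B)
for n,a,b in[('grip',(330,222),(592,319)),('eye',(330,187),(544,326)),('hole',(456.5,51),(362,199))]:
    print('tri',n,tri(a,(150+b[0]/3.6,130+b[1]/3.6)).round(4))
E
```

```text
grip [ 0.4509 -0.1194  0.07  ] depth [ 0.4509 -0.1193  0.0702]
eye [ 0.4449 -0.0813  0.06  ] depth [ 0.4497 -0.0962  0.0008]
legend [ 0.4699 -0.234   0.066 ] depth [ 0.4701 -0.2351  0.0645]
hole [0.547  0.0765 0.056 ] depth [0.5664 0.0884 0.0078]
sgrip [ 0.6154 -0.1278  0.07  ] depth [ 0.6147 -0.1274  0.0712]
[ 0.45161966 -0.12003099  0.06998215] 0.07013075640805982 [ 0.44245621 -0.13529628  0.06512741] [ 0.46149352 -0.10681796  0.07194024]
324 337 211 234
tri grip [ 0.4508 -0.1218  0.0629]
tri eye [ 0.4446 -0.0823  0.0546]
tri hole [0.5439 0.0756 0.0623]
```

```bash
python3 -m crank '[13.4,0,-48,0,0,0,85,13.4,60,-48,0,0,0,60,13.4,110,-48,0,0,0,50,13.4,150,-48,0,0,0,45,13.4,180,-48,0,0,0,45,13.4,190,-48,0,0,0,45,13.4,190,-48,0,0,0,45]' 100
python3 -m crank '[0,0,0,0,0,0,20,0,0,0,0,0,0,5,0,0,0,0,0,0,5,0,0,0,0,0,0,5,0,0,0,0,0,0,5,0,0,0,0,0,0,5]' 100
```

```text
t: 2.52
eef_pos: [0.4516, -0.1189, 0.0494]
orientation: [0.705, -0.705, -0.056, 0.056]
ft_force: [0.7, 0.1, 0.1]
grip_width: 0.0454
t: 3.28
eef_pos: [0.4527, -0.1202, 0.0506]
orientation: [-0.705, 0.705, 0.056, -0.055]
ft_force: [-0.6, 1.0, 6.7]
grip_width: 0.0142
```

```bash
python3 -m crank '[0,-20,0,0,0,0,5,0,-60,0,0,0,0,5,0,-100,0,0,0,0,5,0,-120,0,0,0,0,5,0,-120,0,0,0,0,5]' 100
python3 - <<'E'
from h import *
s=status.sense();print(s['eef_pos'],s['ft_force'],s['grip_width'],s['wrist_torque'])
snap('wrist','w2');snap('scene','s2')
a=cv2.imread('pics/w2.png')[0:330,160:620];b=cv2.imread('pics/s2.png')[120:300,180:480]
b=cv2.resize(b,None,fx=330/180,fy=330/180)[:,:340+200]
cv2.imwrite('pics/m2.png',np.hstack([cv2.resize(a,(400,287)),cv2.resize(b,(400,287))]))
E
```

```text
t: 3.9
eef_pos: [0.453, -0.1205, 0.1711]
orientation: [-0.704, 0.706, 0.057, -0.054]
ft_force: [1.4, -0.6, -1.6]
grip_width: 0.0145
[ 0.45300218 -0.12054615  0.17114731] [ 1.39682715 -0.5513084  -1.60011362] 0.014458441604506033 [-0.01305973  0.01139506 -0.0481897 ]
```

View pics/m2.png

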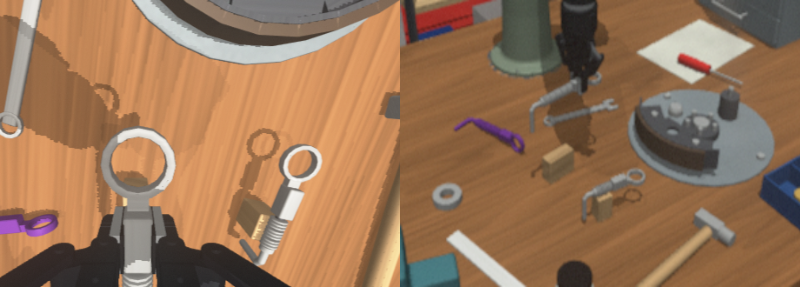

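The spring is held level in the gripper: the left half shows the eye centred at about wrist pixel (320,187), the right half the leg tip at about scene pixel (278,200). Next I measure the eye and leg relative to the TCP, and work out the move.

```bash
python3 - <<'E'
from h import *
from scipy.spatial.transform import Rotation as R
s=status.sense();p=s['eef_pos'];q=s['orientation'];M=R.from_quat(q[[1,2,3,0]]).as_matrix();print(M.round(3))
d=load('w2');P=cloud(d)
m=(P[...,2]>.13)&(P[...,2]<.2);m[:140]=0;m[225:]=0;m[:,270:275]=0
c=np.zeros_like(m);c[140:225,275:365]=1;m&=c
v,u=np.nonzero(m);print('ring px',u.min(),u.max(),v.min(),v.max(),'z',np.percentile(P[m][:,2],[5,50,95]))
vv=v[v<200];uu=u[v<200]
for n,U,V in[('eye',320,187.5)]:
    e=atz(d,U,V,np.median(P[m][:,2]));print(n,e,'tool',(M.T@(e-p)*1000).round(1))
pts=P[m];pts=pts[(pts[:,1]>e[1]-.012)]
xy=pts[:,:2];A=np.c_[2*xy,np.ones(len(xy))];sol=np.linalg.lstsq(A,(xy**2).sum(1),rcond=None)[0];print('circ',sol[:2],np.sqrt(sol[2]+sol[:2]@sol[:2]))
d=load('s2');P=cloud(d)
T=(P-p)@M*1000
m=(abs(T[...,0])<25)&(T[...,2]<-15)&(T[...,2]>-160)&(T[...,1]>-30)&(T[...,1]<60)&(d['range_z']>0)
t=T[m];print(len(t))
for lo in range(-150,-15,10):
    k=t[(t[:,2]>=lo)&(t[:,2]<lo+10)]
    if len(k):print(lo,len(k),np.median(k,0).round(1),k[:,1].min().round(1),k[:,1].max().round(1))
t=load('top0');print([atz(t,150+107/3.6,130+207/3.6,.076)])
E
```

```text
[[ 0.988 -0.    -0.156]
 [ 0.156  0.     0.988]
 [-0.    -1.     0.   ]]
ring px 276 362 144 224 z [0.17386787 0.18026708 0.18145189]
eye [ 0.44762508 -0.08093899  0.18026708] tool [  2.4 -11.3  39. ]
circ [ 0.44723367 -0.08106226] 0.016881008135233178
258
-140 30 [   2.1   15.7 -132. ] -6.8 37.5
-130 30 [   3.8   -3.8 -127.7] -16.1 40.3
-120 8 [   3.8  -12.9 -114.9] -14.8 -9.5
-110 20 [   3.9  -13.4 -104.5] -18.9 -4.1
-100 23 [  5.7 -14.4 -95.2] -21.0 -4.2
-90 19 [  6.4 -14.6 -85.4] -20.8 -3.3
-80 20 [  6.7 -15.7 -74.2] -20.5 -6.7
-70 19 [  7.  -13.8 -64.8] -21.5 -5.5
-60 19 [  6.5 -14.1 -55.2] -20.2 -6.5
-50 20 [  5.3 -16.1 -45.2] -21.0 -3.1
-40 18 [  7.1 -16.5 -35.6] -19.8 -4.2
-30 18 [  7.5 -15.9 -24.2] -20.4 -3.2
-20 14 [  7.2 -14.9 -16.4] -20.9 -2.4
[array([0.52264932, 0.28533023, 0.076     ])]
```

```bash
python3 -m crank '[20,0,50,0,0.01,0,5,40,0,100,0,0.02,0,5,60,0,150,0,0.03,0,5,80,0,200,0,0.04,0,5,101,0,250,0,0.044,0,5,118,0,290,0,0.044,0,5,127,0,311,0,0.044,0,5,127,20,311,0,0.044,0,5,127,45,311,0,0.044,0,5,127,45,311,0,0.044,0,5]' 100
python3 - <<'E'
from h import *
from scipy.spatial.transform import Rotation as R
s=status.sense();print(s['eef_pos'],s['ft_force'],s['grip_width'])
q=s['orientation'];M=R.from_quat(q[[1,2,3,0]]).as_matrix();print(M.round(3))
snap('wrist','w3');snap('scene','s3');snap('top','t3')
a=cv2.imread('pics/w3.png')
b=cv2.resize(cv2.imread('pics/s3.png')[140:240,330:470],(400,286),interpolation=cv2.INTER_CUBIC)
c=cv2.resize(cv2.imread('pics/t3.png')[140:240,150:290],(400,286),interpolation=cv2.INTER_CUBIC)
cv2.imwrite('pics/m3.png',np.vstack([cv2.resize(a[:250],(800,312)),np.hstack([b,c])]))
E
```

```text
t: 5.25
eef_pos: [0.5262, 0.2059, 0.1216]
orientation: [-0.705, 0.706, 0.038, -0.042]
ft_force: [0.5, 0.8, -1.2]
grip_width: 0.0141
[0.5262075  0.2059433  0.12160455] [ 0.45239621  0.83233485 -1.23477463] 0.014149594462003532
[[ 0.994 -0.006 -0.112]
 [ 0.112 -0.002  0.994]
 [-0.006 -1.    -0.001]]
```

View pics/m3.png

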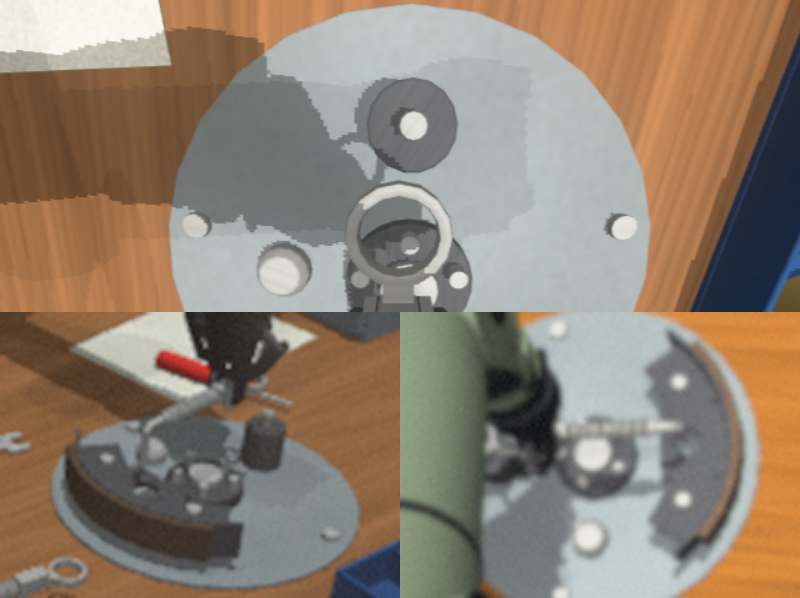

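In the composite, the post head is at wrist pixel (330.5,100) and the eye at (318.5,188). In the top view the leg end is at (251.5,180.5), close to the visible part of the hole.

```bash
python3 - <<'E'
from h import *
from scipy.spatial.transform import Rotation as R
p=np.array([0.5262,.2059,.1216])
w=load('w3');P=cloud(w)
post=atz(w,330.5,100,.076);eye=atz(w,318.5,188,p[2]+.0105)
print('post',post,world(w,330,100),'eye',eye)
print('ring z',np.median(P[150:155,310:326][P[150:155,310:326][...,2]>.1],0) )
t=load('t3');print('leg end top',atz(t,251.5,180.5,p[2]+.008),world(t,250,180), 'hole now', atz(t,251,186.5,.056))
M=np.array([[.994,-.006,-.112],[.112,-.002,.994],[-.006,-1,-.001]])
s=load('s3');Q=cloud(s);T=(Q-p)@M*1000
m=(abs(T[...,0])<25)&(T[...,2]<-115)&(T[...,2]>-145)&(T[...,1]>-30)&(T[...,1]<42)&(s['range_z']>0)
for lo in range(-20,42,8):
    k=m&(T[...,1]>=lo)&(T[...,1]<lo+8)
    if k.any():print(lo,k.sum(),np.median(Q[k],0).round(4),np.median(T[k],0).round(1))
E
```

```text
post [0.52452787 0.28566584 0.076     ] [0.5242154  0.2856131  0.07652921] eye [0.52205352 0.2458006  0.1321    ]
ring z [0.51980856 0.26173251 0.13119246]
leg end top [0.53996686 0.06484032 0.1296    ] [0.55846135 0.07855212 0.06728242] hole now [0.54128817 0.07558819 0.056     ]
-20 10 [0.5457 0.0856 0.1365] [   5.9  -14.7 -121.8]
-12 10 [0.5421 0.0774 0.1313] [   1.5   -9.6 -129.3]
-4 6 [0.5437 0.0765 0.1228] [   3.    -1.  -130.3]
4 8 [0.5448 0.0758 0.115 ] [   3.7    6.8 -131.4]
12 7 [0.545  0.0784 0.1043] [   4.7   17.4 -129.1]
20 5 [0.5428 0.0762 0.0948] [   2.4   26.9 -130.6]
28 6 [0.5444 0.0742 0.0913] [   3.8   30.5 -132.9]
36 3 [0.5402 0.0799 0.083 ] [  -0.5   38.8 -127.2]
```

```bash
python3 -m crank '[4.5,0,0,0,0,0,5,4.5,12,0,0,0,0,5,4.5,24,0,0,0,0,5,4.5,34,0,0,0,0,5,4.5,38,0,0,0,0,5,4.5,38,0,0,0,0,5]' 100
python3 - <<'E'
from h import *
s=status.sense();print(s['eef_pos'],s['ft_force'],s['wrist_torque'])
snap('scene','s4')
cv2.imwrite('pics/m4.png',cv2.resize(cv2.imread('pics/s4.png')[150:230,340:450],(770,560),interpolation=cv2.INTER_CUBIC))
E
```

```text
t: 6.15
eef_pos: [0.5327, 0.2075, 0.0858]
orientation: [-0.706, 0.706, 0.04, -0.04]
ft_force: [-1.0, -0.0, -1.1]
grip_width: 0.0145
[0.53268806 0.20753192 0.0857976 ] [-1.03212571 -0.02159138 -1.09135533] [ 0.06272357 -0.03628145 -0.00257652]
```

View pics/m4.png

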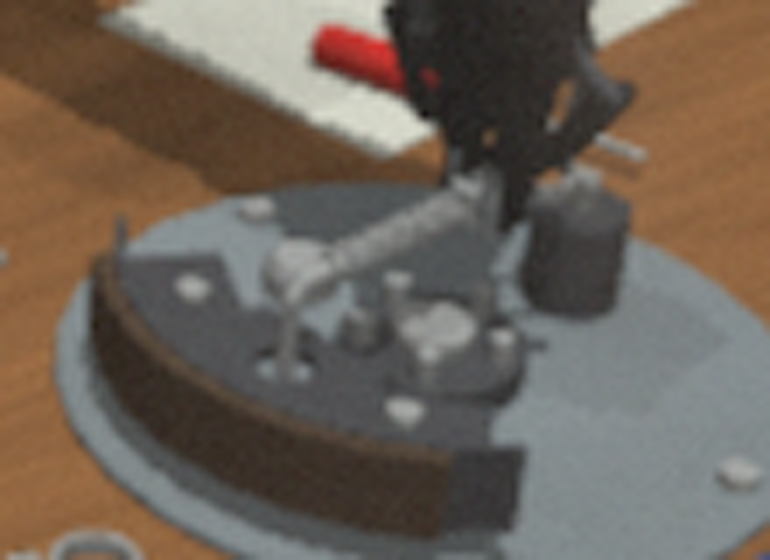

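The leg is inside the hole at crop (290,350), and there is no contact force. Next is the stretch.

```bash
python3 -m crank '[0,0,8,0,0,0,5,0,0,16,0,0,0,5,0,0,24,0,0,0,5,0,0,32,0,0,0,5,0,0,40,0,0,0,5,0,0,40,0,0,0,5,0,0,40,0,0,0,5]' 120
python3 - <<'E'
from h import *
s=status.sense();p=s['eef_pos'];print(p,s['ft_force'],s['wrist_torque'],s['orientation'])
w=snap('wrist','w5');snap('scene','s5')
a=cv2.resize(cv2.imread('pics/w5.png')[60:260,200:440],(480,400));b=cv2.resize(cv2.imread('pics/s5.png')[150:230,360:424],(320,400),interpolation=cv2.INTER_CUBIC)
cv2.imwrite('pics/m5.png',np.hstack([a,b]))
E
```

```text
t: 7.08
eef_pos: [0.5284, 0.245, 0.0857]
orientation: [-0.704, 0.708, 0.039, -0.04]
ft_force: [1.2, -10.2, -3.2]
grip_width: 0.0139
[0.52836562 0.24503035 0.08568432] [  1.23403188 -10.18347224  -3.21095842] [-1.88473246 -0.32199479  0.05936272] [-0.70372959  0.70825587  0.03943863 -0.03978541]
```

View pics/m5.png

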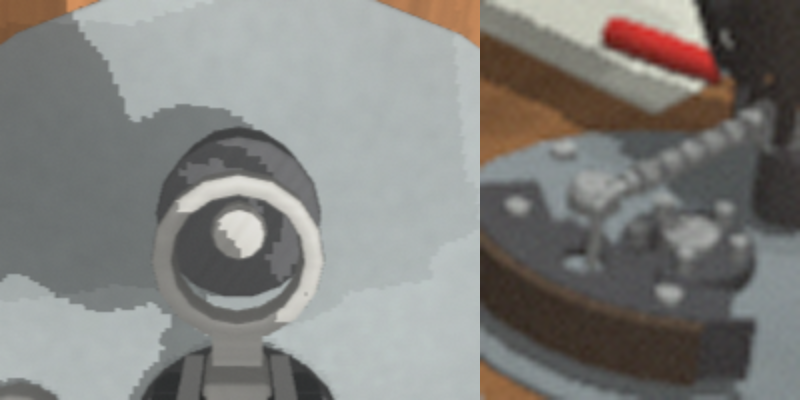

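The stretch holds at about 10 N, with the leg against the hole's edge. In the wrist view the eye centre is at (319,187.5) and the post head at (319.5,176.5).

```bash
python3 - <<'E'
from h import *
w=load('w5');P=cloud(w)
R=P[150:157,312:326];print('ring front z',np.median(R[R[...,2]>.08],0)); R=P[180:195,278:283];print('ring side',np.median(R[R[...,2]>.08],0),np.median(P[180:195,355:360].reshape(-1,3),0))
print('post',atz(w,319.5,176.5,.076),world(w,319,176),'eye',atz(w,319,187.5,.0957))
E
```

```text
ring front z [0.52240051 0.30045265 0.09492619]
ring side [0.50677269 0.28313588 0.0947908 ] [0.541515   0.28718965 0.09470963]
post [0.52460399 0.28567528 0.076     ] [0.5242933  0.28610395 0.07685855] eye [0.52435334 0.28511799 0.0957    ]
```

```bash
python3 -m crank '[0,0,1.5,0,0,0,5,0,7,1.5,0,0,0,5,0,14,1.5,0,0,0,5,0,20,1.5,0,0,0,5,0,25,1.5,0,0,0,5,0,26,1.5,0,0,0,5,0,26,1.5,0,0,0,5]' 120
python3 - <<'E'
from h import *
s=status.sense();p=s['eef_pos'];print(p,s['ft_force'],s['wrist_torque'])
w=snap('wrist','w6');P=cloud(w)
R=P[180:195,278:283];print('ring side',np.median(R[R[...,2]>.03],0),np.median(P[180:195,355:360].reshape(-1,3),0))
a=cv2.resize(cv2.imread('pics/w6.png')[60:260,200:440],(480,400));cv2.imwrite('pics/m6.png',a)
E
```

```text
t: 8.05
eef_pos: [0.5294, 0.2461, 0.0609]
orientation: [-0.703, 0.709, 0.04, -0.039]
ft_force: [0.7, -10.4, 3.6]
grip_width: 0.0137
[0.52938695 0.2461417  0.0609041 ] [  0.74680188 -10.41173093   3.63961778] [-2.77400957 -0.30378575 -0.07650723]
ring side [0.50773598 0.28409857 0.06918545] [0.54254879 0.28811908 0.06940249]
```

View pics/m6.png

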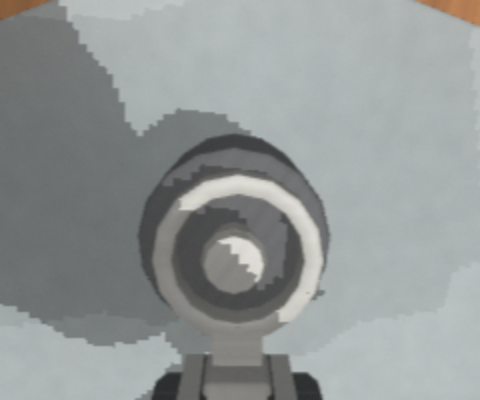

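The eye is down over the post head: the ring top is at 69 mm, against 76 mm for the post top, and the pin is well inside it. I'll ease the tension onto the pin, then open and retreat.

```bash
python3 -m crank '[0,1,-3,0,0,0,5,0,1,-6,0,0,0,5,0,1,-9,0,0,0,5,0,1,-9,0,0,0,5]' 60; python3 -m crank '[0,0,0,0,0,0,14,0,0,0,0,0,0,22,0,0,0,0,0,0,32,0,0,0,0,0,0,40,0,0,0,0,0,0,40]' 20; python3 -m crank '[0,-10,0,0,0,0,40,0,-40,0,0,0,0,40,0,-90,0,0,0,0,40,0,-140,0,0,0,0,40,0,-140,-30,0,0,0,40,0,-140,-30,0,0,0,40]'
python3 - <<'E'
from h import *
s=status.sense();print(s['eef_pos'],s['ft_force'])
w=snap('wrist','w7');snap('scene','s7')
a=cv2.resize(cv2.imread('pics/w7.png')[0:400,120:520],(400,400));b=cv2.resize(cv2.imread('pics/s7.png')[150:240,350:440],(400,400),interpolation=cv2.INTER_CUBIC)
cv2.imwrite('pics/m7.png',np.hstack([a,b]))
E
```

```text
t: 8.6
eef_pos: [0.5303, 0.2382, 0.06]
orientation: [-0.704, 0.708, 0.04, -0.039]
ft_force: [0.8, -6.3, 3.5]
grip_width: 0.0141
t: 9.22
eef_pos: [0.5293, 0.2402, 0.0592]
orientation: [0.706, -0.706, -0.04, 0.04]
ft_force: [-0.3, 0.8, 0.1]
grip_width: 0.0401
t: 9.98
eef_pos: [0.5333, 0.209, 0.2008]
orientation: [0.706, -0.706, -0.04, 0.038]
ft_force: [0.6, 0.2, 0.1]
grip_width: 0.0397
[0.53333664 0.20903571 0.20079725] [0.64980241 0.15775387 0.07851791]
```

View pics/m7.png

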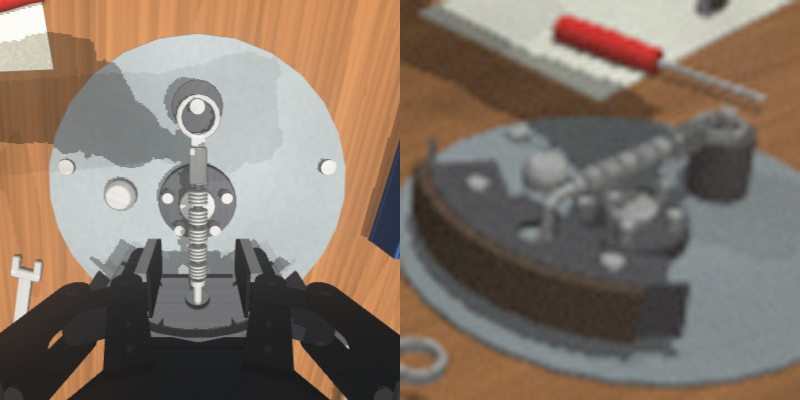

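The eye hangs on the post with the pin at its far inner edge, the coils are stretched and the leg is in the hole. I'll do one numeric check, then hand in.

```bash
python3 - <<'E'
from h import *
w=load('w7');P=cloud(w)
eye=atz(w,318,116,.068);post=atz(w,317.5,106,.076);print('eye',eye,'post',post,np.linalg.norm((eye-post)[:2]))
for c in((298,116),(338,116)):
    R=P[c[1]-6:c[1]+6,c[0]-4:c[0]+4].reshape(-1,3);print('ring z',np.percentile(R[:,2],[50,95]))
leg=atz(w,317,296,.066);print('leg',leg,np.linalg.norm((leg-eye)[:2]),world(w,317,290))
order.sign_off();print(status.sense()['ft_force'])
E
```

```text
eye [0.52607362 0.2775068  0.068     ] post [0.52469478 0.28584376 0.076     ] 0.008450218009417587
ring z [0.06794718 0.0701958 ]
ring z [0.06845341 0.07015235]
leg [0.54602823 0.08790695 0.066     ] 0.19064702914200313 [0.54410132 0.10556733 0.08053952]
the job is handed in; nothing more can be done
the job is handed in; nothing more can be done
```

The long spring is fitted and the job is handed in, at about 10 s on the robot's clock. I hooked its leg into the shoe hole, stretched the spring at about 10 N, lowered the eye over the post, eased off the tension, let go and lifted clear.

| Last check, from the wrist camera after release | Measured | Required |
|---|---|---|
| Eye centre to post axis | about 8.5 mm | under 13 mm |
| Eye centre below the post's top | about 12 mm (ring top at 68–70 mm, post top at 76 mm) | 4–25 mm |
| Leg to eye centre | about 191 mm | at least 180 mm |
| Leg to hole axis | about 11 mm towards the post, consistent with the leg bearing on the hole's edge | within 16 mm |

- **Leg depth:** I did not measure it directly. The scene picture shows the leg through the hole, and the seated eye's height puts the tip roughly 40 mm below the web's top.
- **Robot contact:** the arm ended clear of everything, and the force reading was back to noise.
- **Short spring:** I did not go near it, but I did not measure it again at the end.
- **Disagreements:** the height found from two views was 6–7 mm off the depth reading at the grip and the hole. The depth reading agreed with your text at the grip, so I used depth and text heights. The closed fingers also read about 14 mm on the 16 mm grip.

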